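Run the wing nut onto the slanted stud of a trimming jig

TASK

The two castings lie ready in the slanted trimming jig: clamp them. Take the big wing nut from the table, set it square over the end of the jig's stud, turn it backward (anticlockwise) until it drops into the thread start, then run it forward until it has pushed the clamp bar fully down onto the castings, and let go. Leave the pen, sanding block and wax tub where they lie.

Things in the scene. Friction and masses are not known exactly. Their poses are not given: they have to be found in the camera images.
- nut_grip (a point): Loose steel wing nut, closed on top, 0.16 kg, upright on the table. Round hub 40 mm across, 32 mm tall; on it flat wings 50 mm long (x), 11 mm thick (y), 24 mm tall, gripped across the thickness. Point: on the nut's axis half-way up the wings, 12 mm above the hub's top, 44 mm above the foot. z points up the axis.
- nut_foot (a point): Centre of the nut's open foot. The bore is 30 mm wide, 27 mm deep; at the foot three pins, 120 degrees apart, reach in to 11.5 mm from the axis and run in the thread. Resting on the stud's crests the foot is at stud_end; dropped into a slot it is 7 to 10 mm below; fully run on, 16.5 mm below, after about 2 rad forward.
- stud_end (a point): On the axis of the jig's fixed steel stud, level with the crests (flat tops of its three thread starts). z points outward along the stud, which leans 30 degrees from vertical toward the jig's low edge; x up the slope, y along the clamp bar. Thread 28 mm wide, right-handed (clockwise seen from outside runs on), 4.5 mm per radian.
- stud_tip (a point): Tip of the stud's plain nose, 8 mm above the crests; 20 mm thick, tapering to 14. Three open slots, at an unknown turn. Backward (anticlockwise) by at most 1.8 rad, pressed lightly or let go, the nut drops in, where it fits the slot over 0.28 rad (try every 0.2 rad or less); a 3.5 mm rib then stops it. On the crests ribs block it forward; off a rib's top it falls 3.5 mm to the crest.
- clamp_bar (a joint): Travel (m) of the clamp bar along the stud: 0 raised, as it starts; 0.0045 fully down on the castings. Bar 168 mm long, 8 mm thick; the nut's foot presses on its 46 mm round eye about the stud. Stays where pushed (4 N friction). Its top is 12 mm below stud_end when raised, 16.5 mm when down. Guide pins 78 mm either side of the stud end 6 mm below stud_end.
- jig: Trimming jig, fixed to the table: base plate 120 x 172 mm, on it a plate 110 x 172 mm sloping at 30 degrees, low edge to the robot's left, back edge 76 mm high, two castings lying on it. Origin under the centre of the base; x points away from the low edge.
- pen: Marker pen, 135 mm long, lying on the table behind and to the left; leave it. Origin under its middle.
- sanding_block: Cork sanding block, 47 x 85 x 26 mm, between the nut and the jig; leave it. Origin under its middle.
- wax: Small lidded plastic tub, 60 x 55 x 54 mm, to the right of the jig; leave it. Origin under its middle.
Things that resemble listed ones, but are neither listed nor needed, are in the scene too. Of the things that look like the part that bears nut_grip, take the one that is farthest from the robot's base at the start.

How it is judged:
On the way:
1. the nut sits square on the stud and has dropped into the thread start, the bar not yet pushed down (z of nut_grip in the frame of stud_end between 0.0305 and 0.04 m and angle between the z axis of nut_grip and the z axis of stud_end, either way round below 0.12 rad and value of joint clamp_bar below 0.002 m and x of nut_grip in the frame of stud_end between -0.007 and 0.007 m and y of nut_grip in the frame of stud_end between -0.007 and 0.007 m), for 0.1 s.
At the end, for the whole second after the job is handed in: The wing nut is run on along the stud (axes within 0.1 rad) down to within about 1.7 mm of its tight position, has pushed the clamp bar down at least 3.3 of its 4.5 mm, and is at rest and released (z of nut_grip in the frame of stud_end below 0.0292 m and value of joint clamp_bar above 0.0033 m and distance between nut_grip and stud_end below 0.0296 m and angle between the z axis of nut_grip and the z axis of stud_end, either way round below 0.1 rad and linear speed of wing_nut below 0.01 m/s); the robot touches nothing.
It fails at once if a bystander (pen, sanding block, wax tub) is shifted by more than 3 cm (distance of any of pen, sanding_block, wax from where it was at the start of the episode above 0.03 m).
It also fails if it takes over 51 s, if anything falls off the work surface, if the arm or the gripper's body presses on something with over 40 N, if the wrist force passes 120 N, or if a joint passes its speed limit or range.

ROBOT

A 7-joint arm with a two-finger parallel gripper is mounted at the origin on a cart in front of the work surface, level with it; the furniture and walls round the work are solid. World frame = base frame: x ahead of the robot, y to its left, z up, the work surface at z = 0. Lengths are in m, angles in rad, forces in N, time in s.
With the tool pointing down it reaches from about 0.35 to 0.9 m from the base axis. Payload 7.2 kg.
Tool frame: the origin (TCP) lies midway between the tips of the shut fingers; the grasp point (between the pads) lies env.grip_depth behind it (env.grip_depth is the distance from the TCP to the grasp point, in m); z points along the fingers, y is the line along which they close (so a half turn about z gives the same grasp; the last joint's range is limited). The gripper opens to 88 mm and grips with 3 to 60 N. Pads are 20 mm wide; open, the fingers measure 115 mm over their backs; the gripper's body (75 mm by 178 mm) begins 61 mm behind the grasp point.
Start: joints at [1.173, 0.411, -0.013, 1.596, 0.006, 1.134, -0.082], TCP at [0.202, -0.591, 0.223] pointing down, gripper open.
Joint ranges: [-2.95, 2.95], [-0.29, 1.99], [-1.47, 1.44], [0.14, 2.54], [-1.03, 4.17], [0.13, 1.85], [-2.86, 2.86]. Speed limits (rad/s): [2.39, 2.39, 3.01, 3.01, 3.14, 3.14, 3.14].

INTERFACE

Orientations are given as a 3x3 rotation matrix whose columns are the frame's x, y, z axes.
In Python, from plant import env gives the robot as it stands.
- The arm moves only by the shell command python3 -m inch 'ROWS' [FORCE]. ROWS is JSON, one flat list of numbers, 7 for each row, row after row: the shift along the tool's x, y, z in m, then the turn, a rotation vector about the tool's x, y, z in rad, then the closure, from -1 (fully open) to 1 (shut). In form: [dx, dy, dz, rx, ry, rz, fingers, dx, dy, dz, rx, ry, rz, fingers, ...]. A call has 1 to 5 rows; each row shifts and turns the commanded pose from where the row before left it, along the tool's axes as they then stand; what a row does not reach is not made up. A row lasts 1/12 s, in which the tool goes at most 41.7 mm and 7.16 degrees, less where a joint would pass 70% of its speed; a pose out of reach is approached as far as the arm can. A call is refused whole if a number of a shift passes 0.0417 or a number of a turn 0.125, either way. A call with a gripper value outside its range is refused whole. The fingers move at their own pace and stop on an object; FORCE is the grip in N (left out, the last holds). Time passes only in rows, so rows that do not move let the fingers close. It gives the time, the measured TCP pose, the force, the opening and the grip force at its end, in the units of the state.
- env.read_state(): the state, without advancing time (a new reading comes with each control period).
- env.get_image(name): name is "scene" or "top"; returns a dict with "color" (480x640x3 uint8, red, green, blue), "depth" (480x640 float32, m along the optical axis (not along the pixel's ray), 0 where there is no reading), "fov_y" (degrees; the focal length in pixels is half the picture's height over the tangent of half this angle, whatever the lens; pixels are square), "cx", "cy" (the principal point, pixels), "world_to_cam" (4x4, takes a point from world to camera coordinates). Camera axes: x right, y up, looking along -z (the intrinsics and any distortion apply to the point x, -y, -z); pixel columns grow to the right and rows downward; lengths in m; the calibration is good to about 2 mm. A picture is of the moment at which its call begins.
- env.hand_in(): hands the job in; it is judged then, once.
The state is a dict: "time_s": time; "q": joint angles; "dq": joint speeds; "joint_efforts": joint torques, N m; "tool_pos": TCP position; "tool_rot": TCP orientation; "contact_force": force on the tool from outside, world axes, zero at the start; "wrist_torque": the same for the moment, N m; "width": finger opening in m; "finger_force": force on a finger pad.
Only numpy, scipy, OpenCV 4.12 (cv2) and the standard library are available. Lean on these libraries where they do the work, as an engineer would, in place of code of your own. Each camera call takes 0.05 s, during which the arm holds its last target. There are 200 camera calls.

## Working session

There is one attempt and no reset: what is moved stays moved. The work goes in short steps, Python scripts to look and compute and a shell command to move; the robot and the scene stay as the last step left them, time stands still between calls to the robot, and variables do not carry over. Pictures are saved under pics/ and viewed, at most 10 in all, crops included, and the job is handed in when it is done.

```bash
ls; mkdir -p pics; python3 - <<'E'
from plant import env
import cv2,numpy as np
s=env.read_state();print({k:np.round(v,3).tolist() for k,v in s.items()},env.grip_depth)
for n in("scene","top"):
    d=env.get_image(n);cv2.imwrite(f"pics/{n}0.png",d["color"][:,:,::-1]);np.savez(f"{n}0.npz",**d)
    print(n,d["fov_y"],d["cx"],d["cy"],np.round(d["world_to_cam"],3).tolist(), [k for k in d])
E
```

```text
pics
{'time_s': 0.0, 'q': [1.173, 0.412, -0.013, 1.597, 0.006, 1.134, -0.082], 'dq': [0.0, -0.002, -0.0, 0.001, -0.002, 0.002, -0.0], 'joint_efforts': [0.0, -58.796, 0.641, -29.107, -0.054, 0.018, 0.0], 'tool_pos': [0.202, -0.591, 0.222], 'tool_rot': [[0.946, 0.324, -0.001], [0.324, -0.946, 0.001], [-0.0, -0.002, -1.0]], 'contact_force': [0.035, 0.382, -0.943], 'wrist_torque': [0.004, -0.011, -0.003], 'finger_force': 0.0, 'width': 0.088} 0.0187
scene 55.10116917356798 322.07069437881876 229.62649251171885 [[-0.742, -0.67, 0.017, 0.415], [0.272, -0.277, 0.922, -0.25], [-0.613, 0.689, 0.388, -0.663], [0.0, 0.0, 0.0, 1.0]] ['color', 'depth', 'fov_y', 'cx', 'cy', 'world_to_cam']
top 45.742852902375034 322.70837735474174 243.17299141392135 [[-0.002, -1.0, 0.01, -0.011], [0.997, -0.002, 0.083, -0.597], [-0.083, 0.01, 0.996, -1.239], [0.0, 0.0, 0.0, 1.0]] ['color', 'depth', 'fov_y', 'cx', 'cy', 'world_to_cam']
```

View pics/scene0.png

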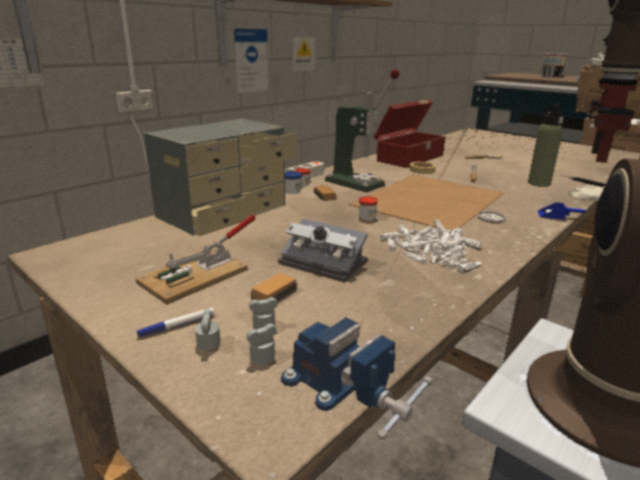

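View pics/top0.png

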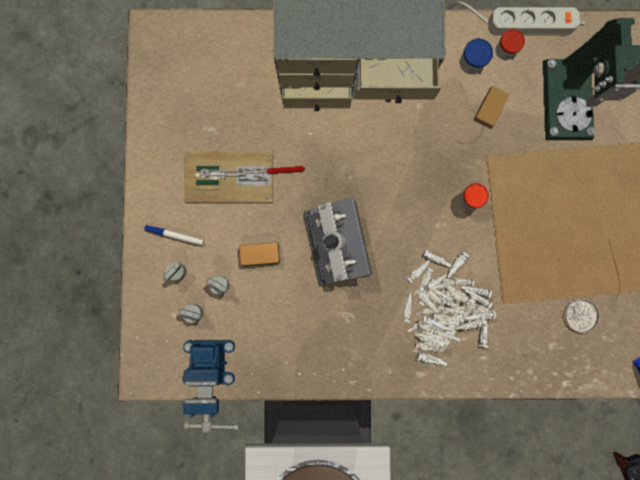

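The scene view shows three identical nuts at front left and the jig in the centre. In the top view the nuts are at about (175,272), (217,287) and (190,314), and the stud is at (333,241). The base is near (320,490), so the farthest nut is the one at (175,272).

```bash
cat > h.py <<'E'
import numpy as np,cv2
def load(f): return dict(np.load(f))
def P(d,u,v,z=None,depth=None):
    f=240/np.tan(np.radians(float(d["fov_y"])/2));W=d["world_to_cam"];R,t=W[:3,:3],W[:3,3]
    r=R.T@np.array([(u-d["cx"])/f,-(v-d["cy"])/f,-1.]);c=-R.T@t
    if depth is None: depth=(z-c[2])/r[2]
    return c+r*depth
def cloud(d,u0,u1,v0,v1):
    vv,uu=np.mgrid[v0:v1,u0:u1];D=d["depth"][v0:v1,u0:u1]
    pts=np.array([P(d,u,v,depth=z) for u,v,z in zip(uu.ravel(),vv.ravel(),D.ravel())]).reshape(D.shape+(3,))
    pts[D==0]=np.nan
    return pts
E
python3 - <<'E'
from h import *
t=load("top0.npz");im=t["color"][:,:,::-1]
a=cv2.resize(im[255:295,150:205],(550,400),interpolation=3)
b=cv2.resize(im[190:295,295:380],(324,400),interpolation=3)
cv2.imwrite("pics/crop0.png",np.hstack([a[:,:450],b]))
for n,w in(("nut",(160,192,258,290)),("jig",(303,373,195,290))):
    p=cloud(t,*w)
    np.set_printoptions(linewidth=250)
    s=2 if n=="nut" else 4
    print(n);print((p[::s,::s,2]*1000).round())
p=cloud(t,160,192,258,290).reshape(-1,3)
for lo,hi in((.02,.04),(.048,.062)):
    m=(p[:,2]>lo)&(p[:,2]<hi);q=p[m];print(lo,m.sum(),q.mean(0),np.degrees(.5*np.arctan2(2*np.cov(q[:,:2].T)[0,1],np.subtract(*np.diag(np.cov(q[:,:2].T))))),np.linalg.eigvalsh(np.cov(q[:,:2].T))**.5)
s=load("scene0.npz");print(s["depth"][232,321],P(s,321,232,depth=s["depth"][232,321]))
E
```

```text
nut
[[ 0. -1.  4.  3.  4. -1.  0.  1. -1.  7.  1.  2.  4. -1.  2.  1.]
 [ 3. -0. -6.  5. -1.  0.  3. 10.  2.  3. -1.  4.  1.  2. -2.  2.]
 [-1.  4.  2.  6.  0. -1.  3. -2.  2. 52.  2.  6.  1.  3.  3.  5.]
 [ 2.  5.  2. -3.  4. 37. 35. 55. 59. 53. 53.  3. -1.  4.  7. -0.]
 [ 1.  1. -2.  1. 31. 33. 33. 55. 53. 58. 46. 20.  2.  5.  4. -0.]
 [ 2.  0.  6. nan 34. 37. 51. 55. 49. 46. 36. 33. 13. -1.  4. -1.]
 [-2.  3. -1. 33. 37. 53. 53. 55. 46. 32. 34. 31. 18. -5. -1. -4.]
 [-2.  1.  3. 33. 51. 52. 53. 52. 34. 37. 37. 35. 21.  1.  3.  7.]
 [-4.  1.  3. 55. 54. 57. 50. 36. 31. 37. 32. 28. 15.  3.  1. -2.]
 [ 1. -3. 53. 61. 57. 49. 32. 33. 34. 39. 33. 26.  4.  2.  5.  8.]
 [ 4.  1. 56. 53. 52. 41. 30. 33. 33. 30. 25. 11. -1. -0.  3.  4.]
 [-0.  1.  3. 52.  2. -1. 33. 38. 24. 15.  0.  1. -0.  0. -3.  1.]
 [ 2. -4.  3. -1. -2. -1.  2.  4.  4.  2. -4.  0.  0. -1. -1. -0.]
 [ 2.  5.  3. nan  4.  4.  7. -4. -0. -1.  1. -3.  1. -1.  5.  3.]
 [ 2. -2. -3.  4.  1. -0.  2. -2.  1.  1.  4.  4.  5. -1. -2.  5.]
 [-0.  2.  3.  3.  4.  3. -4.  5.  4.  2.  3. -3. -4. -4. -2.  3.]]
jig
[[ 2.  2.  3. -1. -
[... 1304 characters left out ...]
. 73. 64. 67. 70. 69.  0.]
 [-1.  2.  1. -3. 20. 23. 44. 68. 72. 78. 82. 53. 66. 66. 65. 73. 74. -2.]
 [ 4.  3. -3.  0. 20. 23. 26. 33. 69. 79. 84. 61. 59. 62. 68. 69. 70.  1.]
 [ 0.  1. -1. -1.  9. 22. 24. 33. 71. 78. 82. 47. 58. 58. 65. 66. 71. -2.]
 [-3.  1.  4.  1.  8. 18. 25. 33. 67. 85. 82. 51.  1.  6. -3.  2. -1.  5.]
 [ 1.  2.  2.  1. 11. 13. 28. 30.  3.  4. -3. -4.  1. -1.  2.  5.  0. -3.]
 [-2. -2.  0.  2.  2. -5.  1.  1. -1. -3.  2.  3.  0.  1. -2. -3.  2.  5.]]
0.02 167 [0.53320505 0.31121418 0.03216283] 55.01343717952123 [0.00937455 0.01205152]
0.048 122 [0.53498015 0.3142898  0.05446621] -40.817464814491004 [0.00337532 0.01381363]
1.0017538 [ 0.58339522 -0.02132017  0.08724376]
```

View pics/crop0.png

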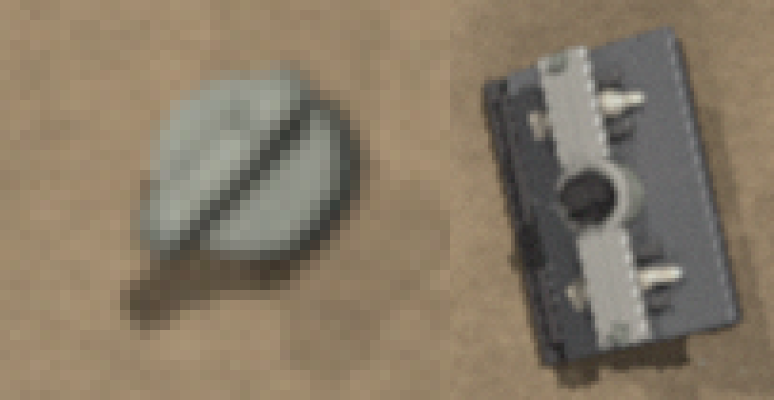

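The crop shows the nut's wings running from lower left to upper right. The stud's dark nose is over the bar's ring, at about (331,240) in the top image. Next I'll work out the jig's yaw and the stud axis.

```bash
python3 - <<'E'
from h import *
np.set_printoptions(precision=4,suppress=True)
t=load("top0.npz")
p=cloud(t,300,380,190,295).reshape(-1,3);p=p[np.isfinite(p[:,2])]
m=p[:,2]>.012
hull=p[p[:,2]>.012]
r=cv2.minAreaRect((hull[:,:2]).astype(np.float32));print("rect",r)
# slope plane: robust fit to back plate
def fit(q):
    for _ in range(8):
        A=np.c_[q[:,:2],np.ones(len(q))];c=np.linalg.lstsq(A,q[:,2],rcond=None)[0];e=q[:,2]-A@c;q=q[abs(e)<max(.004,1.5*e.std())]
    n=np.array([-c[0],-c[1],1]);return n/np.linalg.norm(n),q
# bright bar by colour
col=t["color"].astype(int);vv,uu=np.mgrid[190:295,300:380]
g=col[190:295,300:380].mean(2);P3=cloud(t,300,380,190,295)
mb=(g>125)&(P3[...,2]>.06)&(P3[...,2]<.09)
mb=cv2.morphologyEx(mb.astype(np.uint8),cv2.MORPH_OPEN,np.ones((3,3)))>0
n,q=fit(P3[mb]);d=q[:,:2]-q[:,:2].mean(0);w,V=np.linalg.eigh(d.T@d);print("bar n",n,"ax",V[:,1],"c",q.mean(0),len(q), "ext",np.ptp(d@V[:,1]))
mp=(g<120)&(P3[...,2]>.045)&(P3[...,2]<.08)&(uu>338)
n2,q2=fit(P3[mp]);print("plate n",n2,len(q2))
for name,f,w in(("top",t,(318,348,228,256)),("scene",load("scene0.npz"),(305,335,220,248))):
    c=f["color"][w[2]:w[3],w[0]:w[1]].astype(int).mean(2);Q=cloud(f,*w);print(name);print(c.round().astype(int)[::1,::1])
    k=Q[...,2]>.088;print(k.sum(),np.nanmean(Q[k],0))
E
```

```text
rect ((0.5998303890228271, -0.04427821934223175), (0.17288778722286224, 0.11945707350969315), 12.226508140563965)
bar n [-0.0932  0.4221  0.9017] ax [-0.9773 -0.212 ] c [ 0.5958 -0.033   0.0766] 684 ext 0.16540257953902832
plate n [-0.1029  0.4483  0.8879] 1233
top
[[ 68  66  63  57  84 145 155 154 153 156 154 153 153 159 161 159 159 153
  122  90  90  84  94  96  97 101 107 103 107 102]
 [ 70  73  65  56  87 146 155 153 151 153 152 153 157 159 159 160 160 170
  140 101  93  91  93 101  94 100 105 107 106 104]
 [ 67  75  69  63  88 135 154 153 147 145 149 147 149 156 162 154 155 166
  136  98  83  89  95  92  99 101 101 106 106 104]
 [ 71  72  71  68  74 112 149 153 146 144 144 144 145 152 155 152 150 137
  117  94  85  84  86  93  96  99 105 105 108 107]
 [ 71  69  69  69  70  93 139 150 145 140 145 143 141 140 149 151 158 153
  142 120 103  89  90  96  98  97 106 109 103 105]
 [ 70  66  70  69  67  84 120 131 139 132 143 138 131 126 132 138 147 160
  165 159 134 112 101 103  97  96 102 105 107 106]
 [ 69  71  73  70  70  76  94 120 136 137 133 119 101  92 100 108 128 140
  161 167 
[... 5531 characters left out ...]
  84  92 108 127 136 147 161 171 176 183 184]
 [ 60  52  55  53  61  73  89  90  94  85  84  87  85  87  88  82  81  80
   78  72  68  78  86  95 106 117 130 137 149 161]
 [ 58  55  52  58  70  82  87  93  92  83  75  79  73  77  77  76  76  69
   67  59  64  67  71  76  76  86  90  98 110 115]
 [ 51  54  56  59  69  78  84  88  89  86  77  69  68  69  73  73  79  72
   68  65  66  67  67  66  64  71  81  87  85  83]
 [ 55  52  55  58  64  71  68  72  79  76  67  66  66  64  71  75  75  73
   66  67  65  66  63  63  61  73  85  90  78  71]
 [ 61  57  60  61  64  66  66  65  63  70  65  57  65  65  69  73  73  68
   72  67  68  62  62  62  67  79  88  82  71  60]]
50 [ 0.5908 -0.0251  0.0919]
```

```bash
python3 -m inch '[0.031,-0.024,0,0,0,0,0, 0.031,-0.024,0,0,0,0,0, 0.031,-0.024,0,0,0,0,0, 0.031,-0.024,0,0,0,0,0, 0.031,-0.024,0,0,0,0,0]' 20
python3 -m inch '[0.031,-0.024,0,0,0,0,0, 0.031,-0.024,0,0,0,0,0, 0.031,-0.024,0,0,0,0,0, 0.031,-0.024,0,0,0,0,0, 0.031,-0.024,0,0,0,0,0]'
python3 -m inch '[0.031,-0.024,0,0,0,0,0, 0.031,-0.024,0,0,0,0,0, 0.018,-0.0355,0.006,0,0,0,0, 0.018,-0.0355,0.006,0,0,0,0, 0.018,-0.0355,0.006,0,0,0,0]'
python3 -m inch '[0.018,-0.0355,0.006,0,0,0,0, 0.018,-0.0355,0.006,0,0,0,0, 0.018,-0.0355,0.006,0,0,0,0, 0.018,-0.0355,0.006,0,0,0,0, 0.018,-0.0355,0.006,0,0,0,0]'
python3 -m inch '[0.018,-0.0355,0.006,0,0,0,0, 0.018,-0.0355,0.006,0,0,0,0, 0.018,-0.0355,0.006,0,0,0,0, 0.018,-0.0355,0.006,0,0,0,0, 0.018,-0.0355,0.006,0,0,0,0]'
```

```text
time_s: 0.52
tool_pos: [0.3106, -0.4257, 0.2223]
tool_rot: [[0.946, 0.324, -0.0], [0.324, -0.946, 0.0], [-0.0, -0.001, -1.0]]
contact_force: [1.0, -0.4, -0.2]
width: 0.0584
finger_force: 0.0
time_s: 0.93
tool_pos: [0.4184, -0.2621, 0.2226]
tool_rot: [[0.946, 0.324, -0.0], [0.324, -0.946, -0.0], [-0.0, 0.0, -1.0]]
contact_force: [0.7, -0.0, 0.1]
width: 0.0438
finger_force: 0.0
time_s: 1.35
tool_pos: [0.4776, -0.0782, 0.2042]
tool_rot: [[0.946, 0.324, -0.0], [0.324, -0.946, 0.0], [-0.0, -0.0, -1.0]]
contact_force: [0.7, 0.8, 0.2]
width: 0.044
finger_force: 0.0
time_s: 1.77
tool_pos: [0.5051, 0.1187, 0.1742]
tool_rot: [[0.946, 0.324, -0.0], [0.324, -0.946, -0.0], [-0.0, 0.0, -1.0]]
contact_force: [0.4, -0.5, 0.1]
width: 0.0437
finger_force: 0.0
time_s: 2.18
tool_pos: [0.5328, 0.3157, 0.1439]
tool_rot: [[0.946, 0.324, -0.001], [0.324, -0.946, -0.001], [-0.001, 0.0, -1.0]]
contact_force: [0.8, 0.2, 0.6]
width: 0.0442
finger_force: 0.0
```

```bash
python3 -m inch '[0,0,0,0,0,-0.12,0, 0,0,0,0,0,-0.12,0, 0,0,0,0,0,-0.12,0, 0,0,0,0,0,-0.12,0, 0,0,0,0,0,-0.12,0]'
python3 -m inch '[0,0,0,0,0,-0.12,0, 0,0,0,0,0,-0.12,0, 0,0,0,0,0,-0.12,0, 0,0,0,0,0,-0.12,0, 0,0,0,0,0,-0.12,0]'
python3 -m inch '[0,0,0,0,0,-0.12,0, 0,0,0,0,0,-0.12,0, 0,0,0,0,0,-0.12,0, 0,0,0,0,0,-0.12,0, 0,0,0,0,0,-0.12,0]'
python3 -m inch '[0,0,0,0,0,-0.12,0, 0,0,0,0,0,-0.12,0, 0,0,0,0,0,-0.06,0, 0,0,0,0,0,0,0]'
cat >> h.py <<'E'
def goto(s,pos,R,nrow=1):
    "shift in tool axes and rotvec from measured pose to target"
    from scipy.spatial.transform import Rotation as Ro
    T=np.array(s["tool_rot"]);print("d",(T.T@(np.array(pos)-s["tool_pos"])).round(4),"rot",Ro.from_matrix(T.T@R).as_rotvec().round(4),"q",np.round(s["q"],2))
E
python3 - <<'E'
from plant import env
from h import *
s=env.read_state();a=np.radians(-40.8)
y=-np.array([-np.sin(a),np.cos(a),0]);z=np.array([0,0,-1.])
for y in(y,-y): goto(s,[.535,.314,.034],np.c_[np.cross(y,z),y,z])
t=load("top0.npz");sc=load("scene0.npz")
print(P(t,330,241.3,z=.094),P(sc,320,229,z=.094))
E
```

```text
time_s: 2.6
tool_pos: [0.5327, 0.314, 0.144]
tool_rot: [[0.593, 0.805, -0.001], [0.805, -0.593, -0.001], [-0.001, -0.0, -1.0]]
contact_force: [0.2, 0.1, 0.2]
width: 0.044
finger_force: 0.0
time_s: 3.02
tool_pos: [0.5329, 0.3138, 0.1442]
tool_rot: [[0.035, 0.999, -0.001], [0.999, -0.035, -0.0], [-0.0, -0.001, -1.0]]
contact_force: [-0.0, -0.6, 0.1]
width: 0.044
finger_force: 0.0
time_s: 3.43
tool_pos: [0.5329, 0.3137, 0.1442]
tool_rot: [[-0.535, 0.845, -0.001], [0.845, 0.535, -0.0], [-0.0, -0.001, -1.0]]
contact_force: [-0.0, -0.2, 0.4]
width: 0.0435
finger_force: 0.0
time_s: 3.77
tool_pos: [0.5329, 0.3136, 0.144]
tool_rot: [[-0.759, 0.651, -0.001], [0.651, 0.759, -0.0], [0.001, -0.001, -1.0]]
contact_force: [0.5, -0.1, 0.4]
width: 0.0436
finger_force: 0.0
d [-0.0015  0.0018  0.11  ] rot [ 1.1000e-03 -1.6000e-03 -3.1389e+00] q [ 0.02  0.66 -0.94  1.65  0.58  1.13 -0.22]
d [-0.0015  0.0018  0.11  ] rot [-0.001  -0.0007  0.0027] q [ 0.02  0.66 -0.94  1.65  0.58  1.13 -0.22]
[ 0.59542804 -0.02674931  0.094     ] [ 0.58555201 -0.02029895  0.094     ]
```

```bash
python3 -m inch '[-0.0015,0.0018,0.022,0,0,0,0, 0,0,0.022,0,0,0,0, 0,0,0.022,0,0,0,0, 0,0,0.022,0,0,0,0, 0,0,0.022,0,0,0,0]' 40
python3 -m inch '[0,0,0,0,0,0,0, 0,0,0,0,0,0,1, 0,0,0,0,0,0,1, 0,0,0,0,0,0,1, 0,0,0,0,0,0,1]'
python3 - <<'E'
from plant import env
from h import *
np.set_printoptions(precision=4,suppress=True)
s=env.read_state();print(s["q"],s["tool_pos"],s["width"],s["finger_force"])
t=load("top0.npz");sc=load("scene0.npz")
def tri(a,b):
    c=[];D=[]
    for d,(u,v) in((t,a),(sc,b)):
        o=P(d,u,v,depth=0);r=P(d,u,v,depth=1)-o;c.append(o);D.append(r/np.linalg.norm(r))
    k=np.linalg.lstsq(np.c_[D[0],-D[1]],c[1]-c[0],rcond=None)[0]
    p,q=c[0]+k[0]*D[0],c[1]+k[1]*D[1];return (p+q)/2,np.linalg.norm(p-q)
print(tri((330,241.3),(320,229)),tri((330,240.5),(319.5,229)))
for z in(.08,):print(P(t,330,241.3,z=z))
E
```

```text
time_s: 4.18
tool_pos: [0.5352, 0.3141, 0.0334]
tool_rot: [[-0.755, 0.655, -0.0], [0.655, 0.755, -0.0], [-0.0, -0.0, -1.0]]
contact_force: [-0.5, -0.9, 0.7]
width: 0.044
finger_force: 0.0
time_s: 4.6
tool_pos: [0.536, 0.3149, 0.0361]
tool_rot: [[-0.757, 0.654, 0.002], [0.654, 0.757, 0.001], [-0.001, 0.002, -1.0]]
contact_force: [-1.0, -0.2, 1.2]
width: 0.0208
finger_force: 0.0
[-0.0374  0.7825 -0.8505  1.725   0.7015  0.9646 -0.306 ] [0.536  0.3149 0.0361] 0.020771284508834597 0.0
(array([ 0.5946, -0.0279,  0.0892]), np.float64(0.0032703558011978485)) (array([ 0.5963, -0.028 ,  0.0887]), np.float64(0.003449737054729882))
[ 0.5966 -0.0271  0.08  ]
```

```bash
python3 -m inch '[0,0,0,0,0,0,1, 0,0,0,0,0,0,1, 0,0,0,0,0,0,1, 0,0,0,0,0,0,1]'
python3 -m inch '[0,0,-0.035,0,0,0,1, 0,0,-0.035,0,0,0,1, 0,0,-0.035,0,0,0,1, 0,0,0,0,0,0,1]'
python3 - <<'E'
from plant import env
from h import *
np.set_printoptions(precision=4,suppress=True)
s=env.read_state()
xh=np.array([.2116,-.9773,0]);Z=np.array([0,0,1.])
zs=-.5*xh+.8660*Z;E=np.array([.5952,-.0275,.087])
# grasp along: tool tip 34.. mm above foot
for a in (0,.2,.4,.6):
    z=-zs;y0=np.array([.9773,.2116,0]);x0=np.cross(y0,z)
    y=np.cos(a)*y0+np.sin(a)*-x0   # rotate
    R=np.c_[np.cross(y,z),y,z];print(a,R[:,1]);goto(s,E+zs*(.035+.04),R)
    T=s["tool_rot"]
    d=env.get_image("scene") if a==0 else None
    if d: cv2.imwrite("pics/held.png",cv2.resize(d["color"][180:400,100:340,::-1],None,fx=2.5,fy=2.5))
print(s["tool_pos"],s["width"])
E
```

```text
time_s: 4.93
tool_pos: [0.5356, 0.3144, 0.0353]
tool_rot: [[-0.757, 0.653, 0.001], [0.653, 0.757, -0.0], [-0.001, 0.001, -1.0]]
contact_force: [-0.4, -1.0, 6.1]
width: 0.0108
finger_force: 40.0
time_s: 5.27
tool_pos: [0.5373, 0.3173, 0.1463]
tool_rot: [[-0.757, 0.653, 0.007], [0.653, 0.757, 0.005], [-0.002, 0.009, -1.0]]
contact_force: [0.2, 2.0, -1.2]
width: 0.0109
finger_force: 40.0
0 [0.9773 0.2116 0.    ]
d [-0.239  -0.2007 -0.007 ] rot [ 0.1778 -0.506   0.6286] q [ 0.02  0.66 -0.94  1.65  0.58  1.13 -0.22]
0.2 [0.9942 0.0392 0.0993]
d [-0.239  -0.2007 -0.007 ] rot [ 0.128  -0.5277  0.8237] q [ 0.02  0.66 -0.94  1.65  0.58  1.13 -0.22]
0.4 [ 0.9715 -0.1347  0.1947]
d [-0.239  -0.2007 -0.007 ] rot [ 0.0758 -0.5463  1.0186] q [ 0.02  0.66 -0.94  1.65  0.58  1.13 -0.22]
0.6 [ 0.9101 -0.3032  0.2823]
d [-0.239  -0.2007 -0.007 ] rot [ 0.0213 -0.5618  1.2133] q [ 0.02  0.66 -0.94  1.65  0.58  1.13 -0.22]
[0.5373 0.3173 0.1463] 0.010867964902641565
```

View pics/held.png

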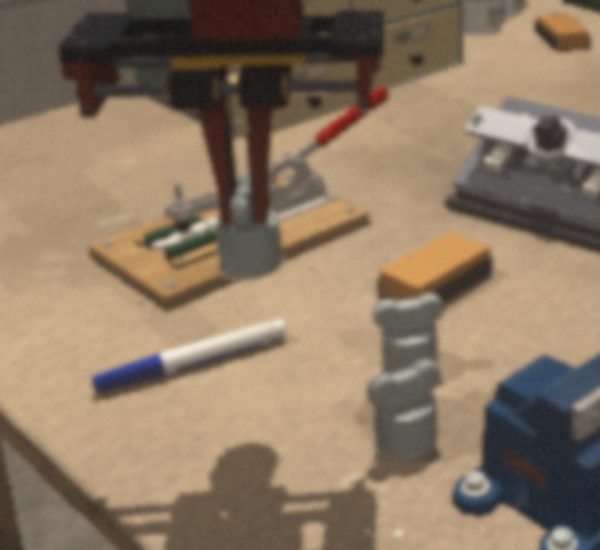

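The nut hangs square in the fingers at about (248,250) in the crop, and the neighbouring nuts haven't moved. Next I'll move over to the stud.

```bash
python3 -m inch '[-0.0276,-0.0234,-0.0056,0,0,0,1, -0.0276,-0.0234,-0.0056,0,0,0,1, -0.0276,-0.0234,-0.0056,0,0,0,1, -0.0276,-0.0234,-0.0056,0,0,0,1]'
python3 -m inch '[-0.0276,-0.0234,-0.0056,0,0,0,1, -0.0276,-0.0234,-0.0056,0,0,0,1, -0.0276,-0.0234,-0.0056,0,0,0,1, -0.0276,-0.0234,-0.0056,0,0,0,1, 0,0,0,0,0,0,1]'
cat > g.py <<'E'
from plant import env
from h import *
import sys
np.set_printoptions(precision=4,suppress=True)
xh=np.array([.2116,-.9773,0]);Z=np.array([0,0,1.]);zs=-.5*xh+.8660*Z;E=np.array([.5952,-.0275,.087])
X=.866*xh+.5*Z;Y=np.cross(zs,X);S=np.c_[X,Y,zs]
def tgt(a,h,off=(0,0)):
    "a: azimuth of tool y from stud Y, anticlockwise seen from outside; h: TCP height above stud_end"
    y=np.cos(a)*Y-np.sin(a)*X;R=np.c_[np.cross(y,-zs),y,-zs]
    goto(env.read_state(),E+S@[off[0],off[1],h],R)
def rel():
    s=env.read_state();T=s["tool_rot"];y=T[:,1]
    print("TCP in stud",S.T@(s["tool_pos"]-E),"yaw",np.arctan2(-y@X,y@Y).round(3),"tilt xy",(S.T@T[:,2])[:2],"F",S.T@s["contact_force"],"tq",S.T@s["wrist_torque"],"q7",s["q"][6].round(2),"t",s["time_s"],"w",s["width"])
E
python3 - <<'E'
from g import *
for a in(0,.3,.6):print(a);tgt(a,.12)
E
```

```text
time_s: 5.65
tool_pos: [0.557, 0.1695, 0.1605]
tool_rot: [[-0.758, 0.653, -0.002], [0.653, 0.758, -0.001], [0.001, -0.002, -1.0]]
contact_force: [0.6, 1.0, -0.9]
width: 0.0107
finger_force: 40.0
time_s: 6.07
tool_pos: [0.5814, 0.0185, 0.1828]
tool_rot: [[-0.75, 0.661, -0.002], [0.661, 0.75, -0.005], [-0.002, -0.005, -1.0]]
contact_force: [0.4, -0.7, -2.5]
width: 0.011
finger_force: 40.0
0
d [ 0.0075  0.0102 -0.0082] rot [ 0.1624 -0.5025  0.621 ] q [ 0.58  0.57 -0.99  1.7   0.52  1.16  0.29]
0.3
d [ 0.0075  0.0102 -0.0082] rot [ 0.2328 -0.467   0.328 ] q [ 0.58  0.57 -0.99  1.7   0.52  1.16  0.29]
0.6
d [ 0.0075  0.0102 -0.0082] rot [ 0.2987 -0.425   0.0348] q [ 0.58  0.57 -0.99  1.7   0.52  1.16  0.29]
```

```bash
python3 -m inch '[0.002,0.002,-0.002,0.055,-0.088,0.026,1, 0.002,0.002,-0.002,0.055,-0.088,0.026,1, 0.002,0.002,-0.002,0.055,-0.088,0.026,1, 0.001,0.002,-0.001,0.055,-0.088,0.026,1, 0,0.001,0,0.055,-0.088,0.026,1]'
python3 -m inch '[0,0,0,0,0,0,1, 0,0,0,0,0,0,1]'
python3 - <<'E'
from g import *
rel();tgt(.5,.12);tgt(.5,.06)
for n in("scene","top"):
    d=env.get_image(n);np.savez(n+"1.npz",**d)
a=cv2.resize(np.load("scene1.npz")["color"][150:280,260:390,::-1],(400,400),interpolation=3)
b=cv2.resize(np.load("top1.npz")["color"][170:300,270:400,::-1],(400,400),interpolation=3)
cv2.imwrite("pics/over.png",np.hstack([a,b]))
E
```

```text
time_s: 6.48
tool_pos: [0.5811, 0.041, 0.1897]
tool_rot: [[-0.635, 0.763, 0.118], [0.633, 0.602, -0.486], [-0.442, -0.234, -0.866]]
contact_force: [0.5, -0.5, -2.4]
width: 0.0108
finger_force: 40.0
time_s: 6.65
tool_pos: [0.5801, 0.0429, 0.1878]
tool_rot: [[-0.642, 0.758, 0.114], [0.632, 0.608, -0.48], [-0.433, -0.236, -0.87]]
contact_force: [0.4, -0.6, -1.8]
width: 0.0108
finger_force: 40.0
TCP in stud [-0.012   0.0002  0.1233] yaw 0.517 tilt xy [-0.0074  0.0102] F [-0.3418  0.2326 -1.9258] tq [ 0.1355  0.5512 -0.065 ] q7 -0.27 t 6.65 w 0.01079602756509477
d [-0.0103 -0.0061  0.0033] rot [ 0.0125 -0.0015  0.0167] q [ 0.1   0.54 -0.78  1.76  0.86  1.36 -0.27]
d [-0.0104 -0.0069  0.0632] rot [ 0.0125 -0.0015  0.0167] q [ 0.1   0.54 -0.78  1.76  0.86  1.36 -0.27]
```

View pics/over.png

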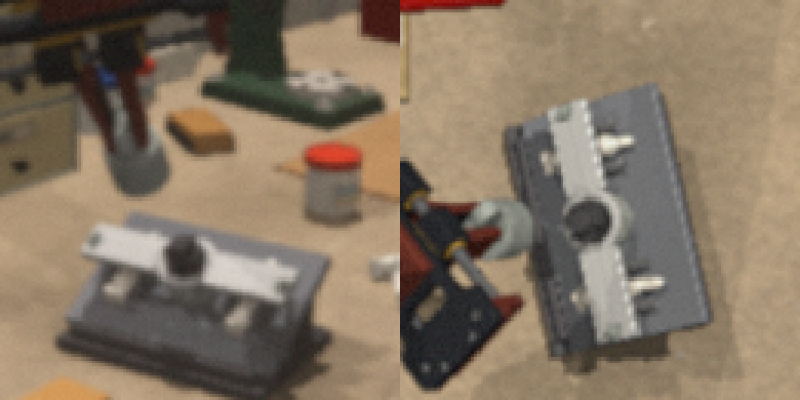

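The scene crop shows the nut tilted in line with the stud, at about (140,165). The top crop shows the stud nose at (587,222), with the nut coming in from the left.

```bash
python3 -m inch '[-0.0052,-0.0034,0.016,0.0125,0,0,1, -0.0051,-0.0034,0.019,0,0,0,1, 0,0,0.018,0,0,-0.1,1, 0,0,0,0,0,-0.1,1, 0,0,0,0,0,-0.08,1]'
python3 -m inch '[0,0,0,0,0,0,1, 0,0,0,0,0,0,1]'
python3 - <<'E'
from g import *
rel();tgt(.8,.07)
s=env.read_state()
def proj(d,p):
    f=240/np.tan(np.radians(float(d["fov_y"])/2));c=d["world_to_cam"]@np.r_[p,1];return (d["cx"]+f*c[0]/-c[2],d["cy"]-f*c[1]/-c[2])
ims=[]
for n in("scene","top"):
    d=env.get_image(n);np.savez(n+"2.npz",**d)
    foot=s["tool_pos"]+s["tool_rot"][:,2]*.035;hub=s["tool_pos"]+s["tool_rot"][:,2]*.003
    im=cv2.resize(d["color"][170:300,270:400,::-1],(520,520),interpolation=3)[:, :400]
    for a in np.linspace(0,2*np.pi,40):
        for p,col in((foot,(0,255,0)),(hub,(0,255,255))):
            u,v=proj(d,p+s["tool_rot"]@[.02*np.cos(a),.02*np.sin(a),0]);cv2.circle(im,(int((u-270+.5)*4),int((v-170+.5)*4)),1,col,-1)
    for h in(.008,0,-.012):
        for a in np.linspace(0,2*np.pi,30):
            r={.008:.007,0:.014,-.012:.023}[h]
            u,v=proj(d,E+S@[r*np.cos(a),r*np.sin(a),h]);cv2.circle(im,(int((u-270+.5)*4),int((v-170+.5)*4)),1,(0,0,255),-1)
    ims.append(im)
cv2.imwrite("pics/over2.png",np.hstack(ims))
E
```

```text
time_s: 7.17
tool_pos: [0.5878, -0.0011, 0.1482]
tool_rot: [[-0.824, 0.557, 0.1], [0.446, 0.748, -0.491], [-0.348, -0.36, -0.865]]
contact_force: [0.2, -0.0, -1.4]
width: 0.0108
finger_force: 40.0
time_s: 7.33
tool_pos: [0.5882, 0.0012, 0.1494]
tool_rot: [[-0.82, 0.563, 0.103], [0.451, 0.746, -0.49], [-0.352, -0.355, -0.866]]
contact_force: [-0.1, 0.6, -1.8]
width: 0.0107
finger_force: 40.0
TCP in stud [ 0.0057 -0.0007  0.0688] yaw 0.784 tilt xy [ 0.0005 -0.0033] F [-1.3933  0.0429 -1.2229] tq [ 0.1428  0.6746 -0.085 ] q7 -0.01 t 7.3333 w 0.010681523085592844
d [ 0.0035  0.0045 -0.0012] rot [-0.0026 -0.002  -0.0156] q [ 0.17  0.6  -0.78  1.79  0.94  1.31 -0.01]
```

View pics/over2.png

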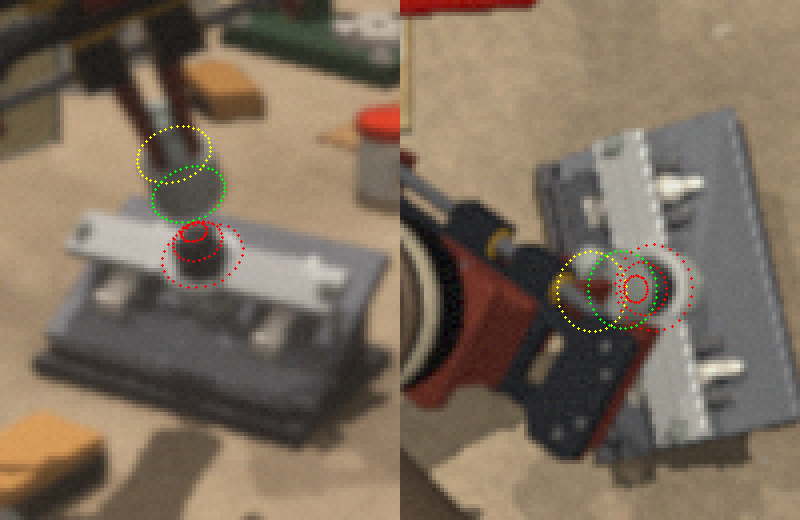

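The scene overlay agrees with the real nut and nose to within about 1 px. The top view suggests the stud is 2–3 mm further toward -y, so I'll shift the estimate, centre and descend.

```bash
sed -i 's/E=np.array(\[.*\])/E=np.array([.596,-.0295,.0875])/' g.py; python3 -c "
from g import *
rel();tgt(.8,.06)"
```

```text
TCP in stud [ 0.0027 -0.0008  0.0704] yaw 0.786 tilt xy [ 0.0007 -0.0018] F [-0.6322 -0.2448 -0.9845] tq [ 0.1852  0.6593 -0.0453] q7 -0.01 t 7.4333 w 0.010533245065505119
d [0.0014 0.0025 0.0104] rot [-0.0018 -0.0008 -0.0145] q [ 0.17  0.59 -0.79  1.79  0.94  1.31 -0.01]
```

```bash
python3 -m inch '[0.0014,0.0025,0.01,0,0,-0.014,1, 0,0,0.01,0,0,0,1, 0,0,0,0,0,0,1, 0,0,0,0,0,0,1]'
python3 -c "
from g import *
rel();tgt(.8,.04)"
```

```text
time_s: 7.77
tool_pos: [0.59, -0.004, 0.1302]
tool_rot: [[-0.831, 0.546, 0.104], [0.435, 0.755, -0.49], [-0.346, -0.362, -0.865]]
contact_force: [-0.1, 0.5, -1.9]
width: 0.0108
finger_force: 40.0
TCP in stud [-0.0013 -0.0005  0.0501] yaw 0.804 tilt xy [ 0.0011 -0.0025] F [-1.4059 -0.0188 -1.4291] tq [ 0.1603  0.6105 -0.0777] q7 -0.02 t 7.7667 w 0.01080835613654155
d [-0.0012 -0.0006  0.0101] rot [-0.0026 -0.001   0.0041] q [ 0.17  0.62 -0.77  1.81  0.97  1.29 -0.02]
```

```bash
python3 -m inch '[-0.0006,-0.0005,0.005,0,0,0,1, 0,0,0.005,0,0,0,1, 0,0,0.002,0,0,0,1, 0,0,0,0,0,0,1]'
python3 -c "
from g import *
rel()"
python3 -m inch '[0,0,0.002,0,0,0,1, 0,0,0.002,0,0,0,1, 0,0,0,0,0,0,1]'
python3 -c "
from g import *
rel()"
```

```text
time_s: 8.1
tool_pos: [0.5922, -0.0091, 0.1208]
tool_rot: [[-0.831, 0.546, 0.106], [0.435, 0.757, -0.488], [-0.347, -0.36, -0.866]]
contact_force: [0.3, 2.2, -2.4]
width: 0.0106
finger_force: 40.0
TCP in stud [-0.0013  0.0006  0.0392] yaw 0.805 tilt xy [-0.0005  0.0003] F [-3.0001  0.7919 -1.0558] tq [ 0.4979  1.3117 -0.0872] q7 -0.02 t 8.1 w 0.010646717482426961
time_s: 8.35
tool_pos: [0.5929, -0.0096, 0.1187]
tool_rot: [[-0.831, 0.545, 0.108], [0.434, 0.758, -0.488], [-0.348, -0.359, -0.866]]
contact_force: [-0.8, 6.4, 4.8]
width: 0.0107
finger_force: 40.0
TCP in stud [-0.0018  0.0012  0.0371] yaw 0.805 tilt xy [-0.0008  0.0021] F [-3.1604  0.5548  7.3249] tq [-0.0332  1.464   0.0636] q7 -0.03 t 8.35 w 0.010732085969017131
```

```bash
python3 -m inch '[0,0,0.001,0,0,-0.05,1, 0,0,0,0,0,-0.05,1, 0,0,0,0,0,-0.05,1, 0,0,0,0,0,0,1]'
python3 -c "
from g import *
rel()"
python3 -m inch '[0,0,0,0,0,-0.05,1, 0,0,0,0,0,-0.05,1, 0,0,0,0,0,-0.05,1, 0,0,0,0,0,0,1]'
python3 -c "
from g import *
rel()"
```

```text
time_s: 8.68
tool_pos: [0.594, -0.0086, 0.1182]
tool_rot: [[-0.905, 0.412, 0.11], [0.312, 0.817, -0.485], [-0.29, -0.405, -0.867]]
contact_force: [-1.0, 9.9, 7.2]
width: 0.0108
finger_force: 40.0
TCP in stud [-0.0027  0.0024  0.037 ] yaw 0.958 tilt xy [-0.0026  0.0051] F [-4.9333  1.1436 11.2174] tq [ 0.4251  1.7437 -0.1528] q7 0.12 t 8.6833 w 0.010778446634917432
time_s: 9.02
tool_pos: [0.5942, -0.0084, 0.118]
tool_rot: [[-0.956, 0.272, 0.111], [0.187, 0.854, -0.485], [-0.226, -0.443, -0.868]]
contact_force: [1.3, 9.9, 5.5]
width: 0.0105
finger_force: 40.1
TCP in stud [-0.0029  0.0027  0.037 ] yaw 1.108 tilt xy [-0.0032  0.0057] F [-5.3787  3.364   9.4528] tq [ 0.8022  1.9394 -0.1643] q7 0.26 t 9.0167 w 0.01053538880491143
```

```bash
python3 -m inch '[0,0.0018,0,0,0,-0.05,1, 0,0,0,0,0,-0.05,1, 0,0,0,0,0,-0.05,1, 0,0,0,0,0,0,1]'
python3 -c "
from g import *
rel()"
python3 -m inch '[0,0,0,0,0,-0.05,1, 0,0,0,0,0,-0.05,1, 0,0,0,0,0,-0.05,1, 0,0,0,0,0,0,1]'
python3 -c "
from g import *
rel()"
```

```text
time_s: 9.35
tool_pos: [0.5945, -0.0075, 0.1175]
tool_rot: [[-0.986, 0.126, 0.11], [0.057, 0.872, -0.486], [-0.157, -0.473, -0.867]]
contact_force: [-1.1, 8.7, 7.9]
width: 0.0104
finger_force: 40.0
TCP in stud [-0.004   0.0032  0.0369] yaw 1.258 tilt xy [-0.002   0.0048] F [-3.6384  0.7596 11.182 ] tq [ 0.3643  1.5388 -0.0961] q7 0.4 t 9.35 w 0.010356801991148775
time_s: 9.68
tool_pos: [0.5932, -0.0077, 0.1166]
tool_rot: [[-0.994, -0.023, 0.107], [-0.073, 0.871, -0.486], [-0.082, -0.491, -0.867]]
contact_force: [-3.0, 6.2, -0.2]
width: 0.0106
finger_force: 40.0
TCP in stud [-0.0044  0.0019  0.0361] yaw 1.408 tilt xy [-0.0026  0.0021] F [-5.8963 -1.6394  3.1967] tq [-0.3056  2.0698 -0.1633] q7 0.55 t 9.6833 w 0.010636056509608135
```

```bash
python3 -m inch '[0,0,0.0015,0,0,-0.03,1, 0,0,0.0015,0,0,0,1, 0,0,0,0,0,0,1]'
python3 -c "
from g import *
rel()"
```

```text
time_s: 9.93
tool_pos: [0.5923, -0.011, 0.1128]
tool_rot: [[-0.993, -0.05, 0.104], [-0.095, 0.868, -0.488], [-0.066, -0.495, -0.867]]
contact_force: [-2.7, 4.6, -2.2]
width: 0.0103
finger_force: 40.0
TCP in stud [-0.0037  0.0003  0.0314] yaw 1.436 tilt xy [-0.0013 -0.0015] F [-5.5016 -1.62    0.6661] tq [-0.4118  1.9168 -0.1017] q7 0.57 t 9.9333 w 0.010287672114358545
```

```bash
python3 -m inch '[0,0,0.0015,0,0,0,1, 0,0,0.0015,0,0,0,1, 0,0,0,0,0,0,1]'
python3 -c "
from g import *
rel()"
```

```text
time_s: 10.18
tool_pos: [0.5926, -0.0124, 0.1102]
tool_rot: [[-0.993, -0.05, 0.104], [-0.095, 0.868, -0.488], [-0.066, -0.494, -0.867]]
contact_force: [-3.6, 4.1, -2.8]
width: 0.0107
finger_force: 40.0
TCP in stud [-0.0038  0.0003  0.0284] yaw 1.436 tilt xy [-0.0014 -0.0016] F [-5.559  -2.6192 -0.0256] tq [-0.4447  1.9672 -0.0485] q7 0.57 t 10.1833 w 0.010706755302621492
```

```bash
python3 -m inch '[0.0005,0.001,0.001,0,0,0,1, 0,0,0.0005,0,0,0,1, 0,0,0,0,0,0,1]'
python3 -c "
from g import *
rel()"
```

```text
time_s: 10.43
tool_pos: [0.5927, -0.0129, 0.109]
tool_rot: [[-0.993, -0.049, 0.105], [-0.094, 0.867, -0.489], [-0.067, -0.496, -0.866]]
contact_force: [-4.0, 4.6, 1.9]
width: 0.0107
finger_force: 40.0
TCP in stud [-0.0039  0.0003  0.0271] yaw 1.435 tilt xy [ 0.0001 -0.0011] F [-3.6736 -2.8876  4.3585] tq [-0.5812  1.4774 -0.0409] q7 0.57 t 10.4333 w 0.010664166540004337
```

The nut dropped about 10 mm below the first contact, so it's in the slot. Now I'll run it forward, feeding 0.45 mm per 0.1 rad.

```bash
python3 -m inch '[0,0,0,0,0,0.08,1, 0,0,0,0,0,0.08,1, 0,0,0.0003,0,0,0.08,1, 0,0,0.0003,0,0,0.08,1, 0,0,0,0,0,0,1]'
python3 -c "
from g import *
rel()"
python3 -m inch '[0,0,0.0004,0,0,0.08,1, 0,0,0.0004,0,0,0.08,1, 0,0,0.0004,0,0,0.08,1, 0,0,0,0,0,0,1]'
python3 -c "
from g import *
rel()"
```

```text
time_s: 10.85
tool_pos: [0.5927, -0.0135, 0.1081]
tool_rot: [[-0.957, 0.269, 0.104], [0.186, 0.852, -0.489], [-0.221, -0.449, -0.866]]
contact_force: [-1.2, 3.5, -3.7]
width: 0.011
finger_force: 40.0
TCP in stud [-0.0038  0.0002  0.026 ] yaw 1.111 tilt xy [ 0.0001 -0.0015] F [-4.9936 -0.4548 -1.3335] tq [-0.263   1.8079 -0.0553] q7 0.26 t 10.85 w 0.01099207399517217
time_s: 11.18
tool_pos: [0.593, -0.0142, 0.1072]
tool_rot: [[-0.867, 0.487, 0.105], [0.382, 0.784, -0.489], [-0.32, -0.384, -0.866]]
contact_force: [-2.4, 4.0, -4.1]
width: 0.0107
finger_force: 40.0
TCP in stud [-0.0037  0.0003  0.0249] yaw 0.874 tilt xy [ 0.0003 -0.0013] F [-5.8688 -1.4832 -1.306 ] tq [-0.3593  1.8194 -0.0704] q7 0.03 t 11.1833 w 0.010658640691518131
```

```bash
python3 -m inch '[0,0,0.0004,0,0,0.09,1, 0,0,0.0004,0,0,0.09,1, 0,0,0.0004,0,0,0.09,1, 0,0,0.0004,0,0,0.09,1, 0,0,0,0,0,0,1]'
python3 -c "
from g import *
rel()"
python3 -m inch '[0,0,0.0004,0,0,0.09,1, 0,0,0.0004,0,0,0.09,1, 0,0,0.0004,0,0,0.09,1, 0,0,0,0,0,0,1]'
python3 -c "
from g import *
rel()"
```

```text
time_s: 11.6
tool_pos: [0.5932, -0.0149, 0.1059]
tool_rot: [[-0.641, 0.761, 0.105], [0.633, 0.6, -0.489], [-0.435, -0.247, -0.866]]
contact_force: [-3.1, 3.8, -3.6]
width: 0.0108
finger_force: 40.0
TCP in stud [-0.0037  0.0003  0.0233] yaw 0.515 tilt xy [ 0.0004 -0.0012] F [-5.6133 -2.2137 -0.9316] tq [-0.4291  1.8806 -0.0435] q7 -0.32 t 11.6 w 0.010777507772535768
time_s: 11.93
tool_pos: [0.5932, -0.0154, 0.105]
tool_rot: [[-0.415, 0.904, 0.105], [0.769, 0.41, -0.489], [-0.485, -0.123, -0.866]]
contact_force: [-3.7, 4.1, -2.3]
width: 0.0107
finger_force: 40.0
TCP in stud [-0.0037  0.0003  0.0224] yaw 0.245 tilt xy [ 0.0006 -0.0012] F [-5.266  -2.7198  0.4192] tq [-0.5961  1.7971 -0.1152] q7 -0.58 t 11.9333 w 0.010702776129285448
```

```bash
python3 -m inch '[0,0,0.0003,0,0,0.07,1, 0,0,0.0003,0,0,0.07,1, 0,0,0.0003,0,0,0.07,1, 0,0,0,0,0,0,1]'
python3 -c "
from g import *
rel()"
python3 -m inch '[0,0,0.0003,0,0,0.06,1, 0,0,0.0003,0,0,0.06,1, 0,0,0.0003,0,0,0.06,1, 0,0,0,0,0,0,1]'
python3 -c "
from g import *
rel()"
```

```text
time_s: 12.27
tool_pos: [0.5933, -0.0158, 0.1042]
tool_rot: [[-0.219, 0.97, 0.105], [0.838, 0.242, -0.489], [-0.5, -0.02, -0.866]]
contact_force: [-4.1, 3.9, -1.2]
width: 0.0108
finger_force: 40.0
TCP in stud [-0.0037  0.0002  0.0214] yaw 0.037 tilt xy [ 0.0005 -0.0013] F [-4.6538 -3.1307  1.3217] tq [-0.6995  1.7336 -0.0849] q7 -0.78 t 12.2667 w 0.010753924395658117
time_s: 12.6
tool_pos: [0.5934, -0.0163, 0.1035]
tool_rot: [[-0.042, 0.994, 0.105], [0.867, 0.089, -0.49], [-0.496, 0.07, -0.866]]
contact_force: [-4.7, 3.6, -0.7]
width: 0.0109
finger_force: 40.0
TCP in stud [-0.0037  0.0003  0.0206] yaw -0.143 tilt xy [ 0.0006 -0.0012] F [-4.3084 -3.7818  1.6327] tq [-0.6957  1.6693 -0.0611] q7 -0.95 t 12.6 w 0.010947913077169937
```

```bash
python3 -m inch '[0,0,0.0002,0,0,0.05,1, 0,0,0.0002,0,0,0.05,1, 0,0,0,0,0,0,1]'
python3 -c "
from g import *
rel()"
python3 -m inch '[0,0,0.0002,0,0,0.05,1, 0,0,0.0002,0,0,0.05,1, 0,0,0,0,0,0,1]'
python3 -c "
from g import *
rel()"
```

```text
time_s: 12.85
tool_pos: [0.5934, -0.0165, 0.1032]
tool_rot: [[0.056, 0.993, 0.105], [0.872, 0.002, -0.49], [-0.486, 0.119, -0.866]]
contact_force: [-4.7, 5.2, -0.4]
width: 0.0111
finger_force: 40.0
TCP in stud [-0.0037  0.0002  0.0202] yaw -0.242 tilt xy [ 0.0006 -0.0013] F [-5.4218 -3.4834  2.6708] tq [-0.8551  1.6601  0.0192] q7 -1.04 t 12.85 w 0.011111014247660983
time_s: 13.1
tool_pos: [0.5934, -0.0168, 0.1028]
tool_rot: [[0.155, 0.982, 0.104], [0.868, -0.085, -0.49], [-0.472, 0.167, -0.866]]
contact_force: [-5.3, 4.9, -0.0]
width: 0.0103
finger_force: 40.0
TCP in stud [-0.0036  0.0001  0.0197] yaw -0.342 tilt xy [ 0.0007 -0.0016] F [-5.1221 -4.1506  2.9034] tq [-0.9069  1.6463 -0.0134] q7 -1.14 t 13.1 w 0.010292708215270884
```

```bash
python3 -m inch '[0,0,0.0002,0,0,0.05,1, 0,0,0.0002,0,0,0.05,1, 0,0,0,0,0,0,1]'
python3 -c "
from g import *
rel()"
python3 -m inch '[0,0,0.0002,0,0,0.05,1, 0,0,0.0002,0,0,0.05,1, 0,0,0,0,0,0,1]'
python3 - <<'E'
from g import *
rel()
ims=[]
for n in("scene","top"):
    d=env.get_image(n)
    ims.append(cv2.resize(d["color"][190:290,280:380,::-1],(400,400),interpolation=3))
cv2.imwrite("pics/run.png",np.hstack(ims))
E
```

```text
time_s: 13.35
tool_pos: [0.5934, -0.0169, 0.1024]
tool_rot: [[0.252, 0.962, 0.104], [0.855, -0.171, -0.49], [-0.453, 0.213, -0.866]]
contact_force: [-5.0, 4.1, 0.1]
width: 0.0104
finger_force: 40.0
TCP in stud [-0.0037  0.0001  0.0193] yaw -0.442 tilt xy [ 0.0007 -0.0016] F [-4.3565 -3.9889  2.5833] tq [-0.9424  1.5947 -0.0217] q7 -1.24 t 13.35 w 0.010439360971702403
time_s: 13.6
tool_pos: [0.5934, -0.0171, 0.102]
tool_rot: [[0.347, 0.932, 0.104], [0.834, -0.256, -0.49], [-0.43, 0.257, -0.866]]
contact_force: [-4.4, 4.6, -1.4]
width: 0.0106
finger_force: 40.0
TCP in stud [-0.0037  0.0001  0.0189] yaw -0.542 tilt xy [ 0.0006 -0.0017] F [-5.3846 -3.3611  1.5228] tq [-0.9499  1.6143 -0.0494] q7 -1.33 t 13.6 w 0.010577615928665195
```

View pics/run.png

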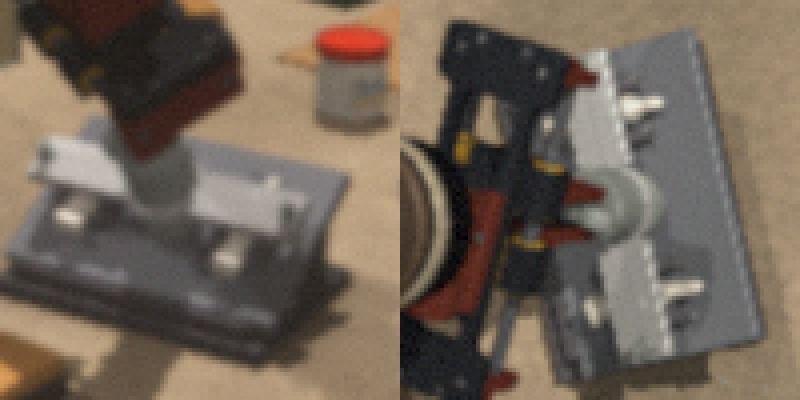

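The nut is seated on the bar's eye and square, at about (160,180) in the scene crop. There's no tightening torque yet, so I'll keep going to the stop.

```bash
for i in 1; do python3 -m inch '[0,0,0.0003,0,0,0.05,1, 0,0,0.0003,0,0,0.05,1, 0,0,0,0,0,0,1]'; done
python3 -c "
from g import *
rel()"
python3 -m inch '[0,0,0.0003,0,0,0.05,1, 0,0,0.0003,0,0,0.05,1, 0,0,0,0,0,0,1]'
python3 -c "
from g import *
rel()"
python3 -m inch '[0,0,0.0003,0,0,0.05,1, 0,0,0.0003,0,0,0.05,1, 0,0,0,0,0,0,1]'
python3 -c "
from g import *
rel()"
```

```text
time_s: 13.95
tool_pos: [0.5936, -0.017, 0.1018]
tool_rot: [[0.438, 0.893, 0.105], [0.804, -0.337, -0.489], [-0.402, 0.299, -0.866]]
contact_force: [-6.5, 5.8, 1.4]
width: 0.0109
finger_force: 40.0
TCP in stud [-0.0039  0.0003  0.0187] yaw -0.642 tilt xy [ 0.0006 -0.0011] F [-5.4121 -5.1355  4.75  ] tq [-1.0347  1.6021 -0.029 ] q7 -1.43 t 13.95 w 0.010936711995144574
time_s: 14.2
tool_pos: [0.5936, -0.0171, 0.1017]
tool_rot: [[0.525, 0.845, 0.105], [0.767, -0.416, -0.49], [-0.37, 0.338, -0.866]]
contact_force: [-8.1, 6.4, 4.8]
width: 0.0106
finger_force: 40.0
TCP in stud [-0.0039  0.0003  0.0186] yaw -0.742 tilt xy [ 0.0008 -0.0009] F [-4.4778 -6.5545  8.1609] tq [-1.3305  1.4213 -0.0095] q7 -1.52 t 14.2 w 0.010594933307556535
time_s: 14.45
tool_pos: [0.5936, -0.017, 0.1017]
tool_rot: [[0.607, 0.788, 0.105], [0.721, -0.49, -0.49], [-0.334, 0.373, -0.866]]
contact_force: [-9.7, 7.1, 8.4]
width: 0.0106
finger_force: 40.0
TCP in stud [-0.0039  0.0002  0.0186] yaw -0.841 tilt xy [ 0.001  -0.0006] F [-3.5855 -7.9725 11.733 ] tq [-1.7202  1.2926  0.0294] q7 -1.62 t 14.45 w 0.010590369899759733
```

```bash
python3 -m inch '[0,0,0,0,0,0.06,1, 0,0,0,0,0,0.06,1, 0,0,0,0,0,0,1]'
python3 -c "
from g import *
rel()"
python3 -m inch '[0,0,0,0,0,0.06,1, 0,0,0,0,0,0.06,1, 0,0,0,0,0,0,1]'
python3 -c "
from g import *
rel()"
```

```text
time_s: 14.7
tool_pos: [0.5934, -0.0171, 0.1016]
tool_rot: [[0.697, 0.709, 0.105], [0.657, -0.573, -0.49], [-0.287, 0.41, -0.866]]
contact_force: [-9.5, 7.8, 8.6]
width: 0.0109
finger_force: 40.0
TCP in stud [-0.004   0.0001  0.0185] yaw -0.962 tilt xy [ 0.001  -0.0008] F [-4.0019 -7.6324 12.2837] tq [-1.7766  1.3247  0.075 ] q7 -1.73 t 14.7 w 0.010883997060838086
time_s: 14.95
tool_pos: [0.5933, -0.017, 0.1015]
tool_rot: [[0.777, 0.621, 0.105], [0.584, -0.647, -0.49], [-0.236, 0.442, -0.866]]
contact_force: [-9.4, 8.4, 8.5]
width: 0.0107
finger_force: 40.0
TCP in stud [-0.0041  0.      0.0185] yaw -1.081 tilt xy [ 0.001  -0.0009] F [-4.6081 -7.4341 12.4231] tq [-1.8132  1.305   0.2959] q7 -1.85 t 14.95 w 0.010664707083749001
```

```bash
python3 -m inch '[0,0,0,0,0,0.06,1, 0,0,0,0,0,0.06,1, 0,0,0,0,0,0,1]'
python3 -c "
from g import *
rel()"
python3 -m inch '[0,0,-0.001,0,0,0.06,1, 0,0,-0.001,0,0,0.06,1, 0,0,0,0,0,0,1]'
python3 -c "
from g import *
rel()"
```

```text
time_s: 15.2
tool_pos: [0.5931, -0.0171, 0.1014]
tool_rot: [[0.845, 0.525, 0.105], [0.503, -0.712, -0.49], [-0.182, 0.467, -0.865]]
contact_force: [-10.6, 6.9, 8.5]
width: 0.0114
finger_force: 40.5
TCP in stud [-0.0041 -0.0002  0.0184] yaw -1.2 tilt xy [ 0.0013 -0.0012] F [-3.5216 -8.9236 11.8694] tq [-1.9745  1.1961  0.7117] q7 -1.96 t 15.2 w 0.011438235652249436
time_s: 15.45
tool_pos: [0.5927, -0.0171, 0.1015]
tool_rot: [[0.902, 0.42, 0.103], [0.414, -0.767, -0.49], [-0.127, 0.484, -0.866]]
contact_force: [-5.9, 3.9, -4.2]
width: 0.0108
finger_force: 40.9
TCP in stud [-0.0041 -0.0006  0.0185] yaw -1.32 tilt xy [ 0.0008 -0.0028] F [-6.4896 -4.9429 -1.0958] tq [-1.0636  1.84    0.7781] q7 -2.07 t 15.45 w 0.010830196623516706
```

The resisting torque is about 0.8 N·m with no further descent, so the nut is tight. I'll release, back off along the axis and check.

```bash
python3 -m inch '[0,0,0,0,0,0,0.4, 0,0,0,0,0,0,0.4, 0,0,0,0,0,0,0.4, 0,0,0,0,0,0,0.4]'
python3 -c "
from g import *
rel()"
python3 -m inch '[0,0,-0.02,0,0,0,0.4, 0,0,-0.035,0,0,0,0.4, 0,0,-0.035,0,0,0,0.4, 0,0,-0.035,0,0,0,0.4, 0,0,0,0,0,0,0.4]'
python3 -m inch '[0,0,-0.03,0,0,0,0.4, 0,0,-0.03,0,0,0,0.4, 0,0,0,0,0,0,0.4]'
python3 - <<'E'
from g import *
ims=[]
for n in("scene","top"):
    d=env.get_image(n);np.savez(n+"3.npz",**d)
    ims.append(cv2.resize(d["color"][190:290,280:380,::-1],(400,400),interpolation=3))
cv2.imwrite("pics/done.png",np.hstack(ims))
t=load("top3.npz");Q=cloud(t,310,350,222,262).reshape(-1,3);h=(Q-E)@zs;r=(Q-E)@S
for lo,hi in((.012,.022),(.033,.048)):
    k=(h>lo)&(h<hi)&(np.hypot(r[:,0],r[:,1])<.035);print(k.sum(),np.median(r[k],0))
k=(abs(r[:,1])>.028)&(abs(r[:,0])<.012)&(abs(h+.015)<.01);print("bar",k.sum(),np.median(h[k]))
t0=load("top0.npz");Q=cloud(t0,310,350,222,262).reshape(-1,3);r=(Q-E)@S;h=r[:,2];k=(abs(r[:,1])>.028)&(abs(r[:,0])<.012)&(abs(h+.015)<.01);print("bar0",k.sum(),np.median(h[k]))
E
```

```text
time_s: 15.78
tool_pos: [0.5949, -0.0182, 0.103]
tool_rot: [[0.903, 0.415, 0.106], [0.411, -0.769, -0.49], [-0.122, 0.487, -0.865]]
contact_force: [0.8, 0.2, 0.5]
width: 0.0263
finger_force: 0.0
TCP in stud [-0.0021  0.0013  0.0191] yaw -1.325 tilt xy [0.002  0.0001] F [0.2183 0.8131 0.4873] tq [0.0184 0.4023 0.0349] q7 -2.07 t 15.7833 w 0.02627435469068366
time_s: 16.2
tool_pos: [0.5832, 0.0488, 0.2168]
tool_rot: [[0.903, 0.415, 0.115], [0.416, -0.769, -0.485], [-0.113, 0.486, -0.867]]
contact_force: [0.8, 0.4, 0.1]
width: 0.0263
finger_force: 0.0
time_s: 16.45
tool_pos: [0.5761, 0.0769, 0.2673]
tool_rot: [[0.903, 0.415, 0.113], [0.414, -0.769, -0.486], [-0.115, 0.486, -0.867]]
contact_force: [-0.5, 0.1, 0.4]
width: 0.0265
finger_force: 0.0
130 [0.0039 0.0022 0.0164]
118 [-0.0032  0.      0.0375]
bar 154 -0.0158582186138357
bar0 147 -0.01128087093174483
```

View pics/done.png

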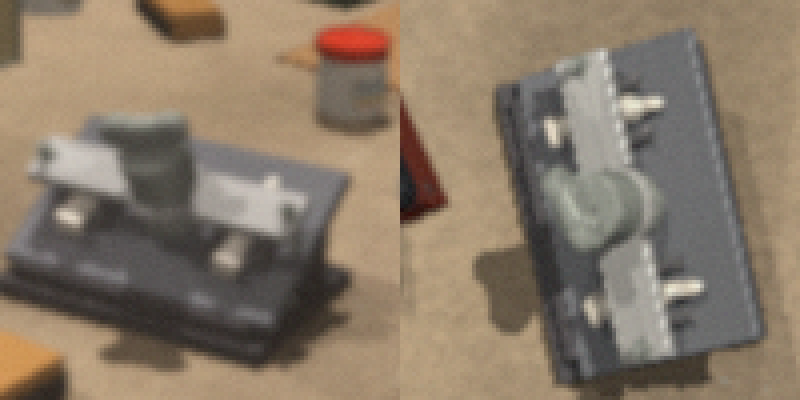

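The bar has moved about 4.6 mm down and the nut sits square and released on the stud, at about (155,160) in the scene crop.

```bash
python3 -c "
from plant import env
print(env.hand_in())"
```

```text
the job is handed in; nothing more can be done
None
```

The castings are clamped and the job is handed in, with no verdict returned: the wing nut is run on tight and released, and the camera depth shows the bar about 4.6 mm down (full travel 4.5 mm). The pen, sanding block and wax tub were not touched, at about 16.5 s of the 51 s allowed.

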